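Lay out the larva-picking station on the microscope base

ROBOT

A 7-joint arm with a two-finger parallel gripper is mounted at the origin on the work surface. World frame = base frame: x ahead of the robot, y to its left, z up, the work surface at z = 0. Lengths are in mm, angles in rad, forces in N, time in s.
With the tool pointing down it reaches from about 400 to 875 mm from the base axis. Payload 4.4 kg.
Tool frame: the origin (TCP) lies at the very end of the fingers, on their centre line; the grasp point (between the pads) lies 19 mm behind it; z points along the fingers, x is the direction in which the jaws open and shut, and the axes are right-handed (so a half turn about z gives the same grasp; the last joint's range is limited). The gripper opens to 85 mm and grips with 20 to 120 N. Pads are 22 mm wide; open, the fingers measure 114 mm over their backs; the gripper's body (76 mm by 85 mm) begins 54 mm behind the grasp point. The pads swing forward as they close: fully open they stand 13 mm farther back than shut.
Start: joints at [1.174, 0.628, 0.038, 1.517, -0.027, 0.996, -0.02], TCP at [211.148, -614.764, 231.313] pointing down, gripper open.
Joint ranges: [-3.06, 3.06], [-0.37, 2.12], [-1.25, 1.32], [0.18, 2.47], [-1.1, 4.24], [0.23, 1.98], [-2.94, 2.94]. Speed limits (rad/s): [2.57, 2.57, 3.14, 3.14, 3.14, 3.14, 3.14].

INTERFACE

Orientations are given as [roll, pitch, yaw] about the fixed x, y, z axes, in that order (R = Rz(yaw) Ry(pitch) Rx(roll)).
In Python, from cell import telemetry, get_image, get_calibration, ctrl gives the robot as it stands. The module is installed in compiled form; this text tells all that it offers.
- The arm moves only by the tool arm_command, never from a script. Its arguments are lists of equal length, an entry for each row: "rot": the turn, a rotation vector about the world's x, y, z in degrees, a list of three; "slide": the shift along the world's x, y, z in mm, a list of three; "gripper": the finger opening in mm, from 0 to 85.4. A call has 1 to 5 rows; each row shifts and turns the pose as measured when the row begins; what a row does not reach is not made up. A row lasts 1/12 s, in which the tool goes at most 41.7 mm and 7.16 degrees, less where a joint would pass 70% of its speed; a pose out of reach is approached as far as the arm can. A call with a gripper value outside its range is refused whole. The fingers move at their own pace and stop on an object; the grip force is fixed at half the most. Time passes only in rows, so rows that do not move let the fingers close. It gives the time, the measured TCP pose, the force and the opening at its end, in the units of the state.
- telemetry.read_state(): the state, without advancing time (a new reading comes with each control period).
- get_image(name): name is "scene" or "top" or "wrist"; returns (picture, depth): 384x512x3 uint8, red, green, blue; 384x512 float32, mm along the optical axis (not along the pixel's ray), 0 where there is no reading.
- get_calibration(name): a dict with "fx", "fy", "cx", "cy" (pixels), "xyz" and "attitude" of the camera in the world. Camera axes: x right, y up, looking along -z (the intrinsics and any distortion apply to the point x, -y, -z); pixel columns grow to the right and rows downward; lengths in mm; the calibration is good to about 2 mm. A picture is of the moment at which its call begins: read the wrist's pose just before it. get_calibration takes no time and is no camera call; for the wrist camera it gives the pose at the moment of the call.
- ctrl.finish_job(): hands the job in, once; it reports no verdict.
The state is a dict: "clock": time; "qpos": joint angles; "qd": joint speeds; "tau": joint torques, N m; "eef_pos": TCP position; "tool_rot": TCP orientation; "force": force on the tool from outside, world axes, zero at the start; "torque": the same for the moment, N m; "width": finger opening in mm.
Only numpy, scipy, OpenCV 4.12 (cv2) and the standard library are available. Lean on these libraries where they do the work, as an engineer would, in place of code of your own. Each camera call takes 0.05 s, during which the arm holds its last target.

TASK

Lay out the picking station on the white microscope base: centre the larva dish on the black disc, put the blue block in the middle of the base's wing nearest the vial rack and the white block in the middle of the other wing, nearest the red waste pot, so that dish and blocks stand in one row. Lay the glass cover squarely on top of the blue block, and stand the green-capped vial upright on the base straight behind the blue block, on its side away from the robot. Keep the dish and the blue block level all the while, and leave the forceps and the dropper bottle where they are.

Things in the scene. Friction and masses are not known exactly. Their poses are not given: they have to be found in the camera images.
- base: Origin: centre of its underside, z up. White microscope base, fixed, 200 deep (x, away from the robot) x 360 wide (y, to the robot's left) x 20 mm high, turned up to 9 degrees. Flush black stage disc, 95 mm, above the origin. Wings: flats either side of it, middles at x 0, y +-114 mm. Steel clips behind the disc, 28 mm above the table, from (x 76, y +-28) to (x 90, y +-83) mm.
- dish: Origin: centre of its underside, z up. Larva dish: clear round petri dish with a black filling and little yellow larvae, no lid; 60 mm diameter, 15 mm high, 30 g. Starts on the table.
- blue_block: Origin: centre of its underside, z up. Blue glass staining block, square, 40 x 40 x 16 mm, with sides along its x and y, a round well (27 mm wide, 7 mm deep) in its top, a few yellow larvae in the well; 60 g. Starts on the table.
- white_block: Origin: centre of its underside, z up. White ceramic staining block, same shape and size as the blue one (40 x 40 x 16 mm, sides along its x and y), well empty; 60 g. Starts on the table.
- cover: Origin: centre of its underside, z up. Glass cover: flat square plate of pale green glass, 46 x 46 x 6 mm, sides along its x and y, with a round glass knob at its middle, 18 mm wide, from 6 to 22 mm height; 30 g in all. Starts flat on the table; goes flat on the blue block's top (16 mm above the block's underside), covering the well.
- vial: Origin: centre of its underside, z up. Specimen vial with a green screw cap, standing upright: glass 26 mm in diameter, cap 28 mm in diameter from 41 to 55 mm height, 55 mm tall in all, 30 g. Starts on the table.
- rack: Origin: centre of its underside, z up. Vial rack, fixed: grey block 125 (its x) x 65 (its y) mm holding five white-capped vials, 63 mm high over all. Stands beyond one end of the base, left (+y) or right (-y) of it.
- waste_pot: Origin: centre of its underside, z up. Red round waste pot, fixed, 80 mm wide at the rim, 75 mm high. Stands beyond the other end of the base.
- forceps: Origin: centre of its underside, z up. Bystander, leave where it is: steel forceps, 123 mm long along its x, 11 mm wide, 6 mm high, lying on the table to the robot's right.
- dropper: Origin: centre of its underside, z up. Bystander, leave where it is: brown dropper bottle with a rubber teat, 32 mm in diameter, 79 mm tall, standing on the table.
Not all that is in view belongs to the job. Of the things shaped like the vial, the green one is meant.

How it is judged (in metres and radians):
At the end, for the whole second after the job is handed in: All on the base, level (7 deg), at rest: dish within 14 mm of the disc's centre; blue block (rack side) and white block (pot side) within 18 mm, along each base axis, of their wing's middle; cover on blue block, centres within 9 mm; vial 34-90 mm behind blue's wing middle, 18 mm sideways (horizontal distance between dish and base below 0.014 m and x of blue_block in the frame of base between -0.018 and 0.018 m and x of white_block in the frame of base between -0.018 and 0.018 m and x of vial in the frame of base between 0.034 and 0.09 m and z of dish in the frame of base between 0.016 and 0.025 m and z of blue_block in the frame of base between 0.016 and 0.025 m and z of white_block in the frame of base between 0.016 and 0.025 m and z of vial in the frame of base between 0.016 and 0.025 m and horizontal distance between cover and blue_block below 0.009 m and z of cover in the frame of base between 0.032 and 0.04 m and ((world y of rack above 0 m and y of blue_block in the frame of base between 0.096 and 0.132 m and y of white_block in the frame of base between -0.132 and -0.096 m and y of vial in the frame of base between 0.096 and 0.132 m) or (world y of rack below 0 m and y of blue_block in the frame of base between -0.132 and -0.096 m and y of white_block in the frame of base between 0.096 and 0.132 m and y of vial in the frame of base between -0.132 and -0.096 m)) and angle between each of dish, blue_block, white_block, cover, vial's own z axis and vertical below 0.12 rad and linear speed of each of dish, blue_block, white_block, cover, vial below 0.02 m/s); the robot touches nothing.
It fails at once if the larva dish or the blue block is tipped by more than 35 degrees (angle between any of dish, blue_block's own z axis and vertical above 0.6 rad).
It fails at once if the forceps or the dropper bottle is moved by more than 25 mm (distance of any of forceps, dropper from where it was at the start of the episode above 0.025 m).
It also fails if it takes over 104 s, if anything falls off the work surface, if the arm or the gripper's body presses on something with over 40 N, if the wrist force passes 120 N, or if a joint passes its speed limit or range.

## Working session

There is one attempt and no reset: what is moved stays moved. The work goes in short steps, Python scripts to look and compute and a tool call to move; the robot and the scene stay as the last step left them, time stands still between calls to the robot, and variables do not carry over. Pictures are saved under pics/ and viewed, and the job is handed in when it is done.

Besides the shell and the picture viewer there is one more tool, called after "Request:" as name(argument=value, ...), one argument or row to a line, values as JSON. arm_command: Moves the arm, as the interface text tells. Its arguments: {"type":"object","properties":{"rot":{"type":"array"},"slide":{"type":"array"},"gripper":{"type":"array"}},"required":["rot","slide","gripper"]}

```bash
mkdir -p pics; ls
cat > h.py <<'E'
import numpy as np, cv2
from cell import telemetry, get_image, get_calibration, ctrl
from scipy.spatial.transform import Rotation as R
E
python3 - <<'E'
from h import *
s=telemetry.read_state(); print({k:np.round(v,3).tolist() for k,v in s.items()})
for n in ["scene","top","wrist"]:
    c=get_calibration(n); print(n,c)
    p,d=get_image(n); cv2.imwrite(f"pics/{n}0.png",p[...,::-1]); np.savez(f"{n}0.npz",p=p,d=d)
    print(d.min(),d.max())
E
```

```text
pics
{'clock': 0.0, 'qpos': [1.174, 0.629, 0.038, 1.518, -0.027, 0.996, -0.02], 'qd': [-0.0, -0.0, -0.001, 0.0, 0.0, 0.001, -0.0], 'tau': [-0.001, -56.339, 1.226, -19.345, 0.011, 0.011, -0.0], 'eef_pos': [210.949, -614.16, 230.398], 'tool_rot': [3.142, 0.002, -1.24], 'force': [0.025, 0.763, 0.177], 'torque': [-0.016, -0.053, -0.078], 'width': 85.406}
scene {'fx': 396.81979962394803, 'fy': 396.81979962394803, 'cx': 262.70863665957756, 'cy': 194.83638138570151, 'xyz': array([ 893.3562969 , -247.16155687,  851.39518123]), 'attitude': array([ 0.49563134, -0.00676298,  1.08816491])}
0.0 2357.066
top {'fx': 443.1996221867456, 'fy': 443.1996221867456, 'cx': 263.6129990709521, 'cy': 188.27426497343222, 'xyz': array([ 386.34802963,  -14.26429629, 1129.54200614]), 'attitude': array([ 0.08698264, -0.00768563, -1.56213456])}
0.0 1987.3239
wrist {'fx': 322.0252424135643, 'fy': 322.0252424135643, 'cx': 257.507907302272, 'cy': 191.6691411694676, 'xyz': array([ 285.83063726, -588.76524737,  373.50141842]), 'attitude': array([-0.30782275,  0.00168594, -1.23968687])}
0.0 1454.1162
```

View pics/top0.png

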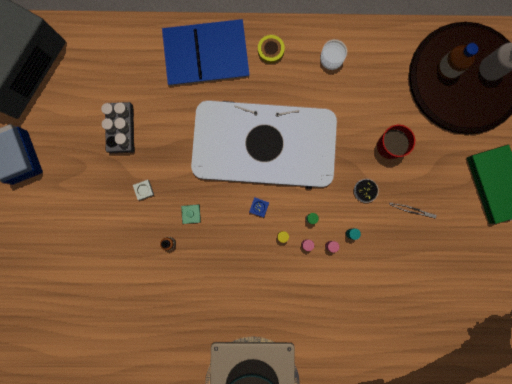

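View pics/scene0.png

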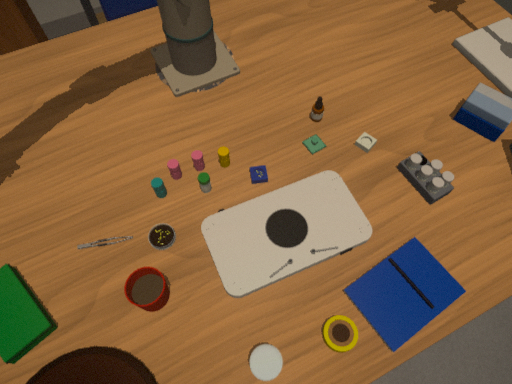

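View pics/wrist0.png

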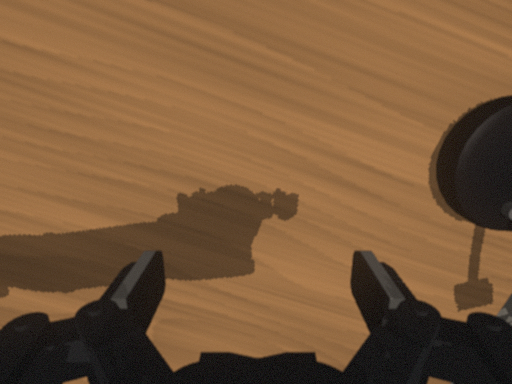

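The top view has +x up and +y to the left. The rack is on the left (118,130) and the pot on the right (396,141), so blue goes to the +y wing and white to the -y wing.

Vial-like things in the top view:
- green (313,218)
- teal (353,235)
- pink (308,245) and (333,247)
- yellow (283,237)
- white-capped vials in the rack (118,125)

I choose green at (313,218). The next step is a close crop to check it, along with the measurements.

```bash
cat >> h.py <<'E'
def cast(n,uv,z,c=None):
    c=c or get_calibration(n); uv=np.atleast_2d(uv).astype(float)
    d=np.c_[(uv[:,0]-c['cx'])/c['fx'],-(uv[:,1]-c['cy'])/c['fy'],-np.ones(len(uv))]
    d=d@R.from_euler('xyz',c['attitude']).as_matrix().T
    o=c['xyz']; return o+d*((z-o[2])/d[:,2])[:,None]
def proj(n,P,c=None):
    c=c or get_calibration(n); q=(np.atleast_2d(P)-c['xyz'])@R.from_euler('xyz',c['attitude']).as_matrix()
    return np.c_[c['cx']+c['fx']*q[:,0]/-q[:,2], c['cy']+c['fy']*q[:,1]/q[:,2]]
def cloud(n,d,c=None):
    c=c or get_calibration(n); v,u=np.indices(d.shape)
    q=np.stack([(u-c['cx'])/c['fx']*d,-(v-c['cy'])/c['fy']*d,-d],-1)
    return q@R.from_euler('xyz',c['attitude']).as_matrix().T+c['xyz']
E
python3 - <<'E'
from h import *
t=np.load('top0.npz');s=np.load('scene0.npz')
a=cv2.resize(t['p'][170:260,120:440],None,fx=2.5,fy=2.5,interpolation=cv2.INTER_CUBIC)
b=cv2.resize(s['p'][90:210,70:390],None,fx=2.5,fy=2.5,interpolation=cv2.INTER_CUBIC)
cv2.imwrite('pics/crop1.png',np.vstack([a,b])[...,::-1])
for n,z in (('top',t),('scene',s)):
    hsv=cv2.cvtColor(z['p'],cv2.COLOR_RGB2HSV); X=cloud(n,z['d'])
    pts=dict(top=dict(white=(143,190),cover=(191,214),blue=(259,207),dish=(366,190),green=(313,218),teal=(353,235),drop=(168,244),disc=(265,143),base=(220,160),pot=(396,141),rack=(118,125),table=(230,250)),
      scene=dict(white=(367,142),cover=(314,144),blue=(259,174),dish=(162,236),green=(204,178),teal=(158,187),drop=(317,112),disc=(287,228),base=(240,250)))[n]
    for k,(u,v) in pts.items(): print(n,k,X[v,u].round(0),hsv[v,u])
E
```

```text
top white [477. 283.  11.] [ 33  18 172]
top cover [417. 159.  20.] [ 70  86 139]
top blue [437. -11.   9.] [113 162 120]
top dish [ 482. -282.    9.] [16 98 34]
top green [ 409. -142.   57.] [ 64 166 106]
top teal [ 369. -239.   52.] [ 88 198 112]
top drop [344. 206.  58.] [160 121  19]
top disc [598. -24.  20.] [30 19 27]
top base [554.  89.  21.] [111  10 177]
top pot [ 603. -351.   41.] [ 15 107  62]
top rack [631. 334.  65.] [ 13  39 169]
top table [328.  61.   1.] [ 12 150 139]
scene white [479. 284.   8.] [ 23  59 183]
scene cover [422. 157.  10.] [48 80 64]
scene blue [435. -11.   7.] [115 141 103]
scene dish [ 482. -284.   11.] [ 17 152  42]
scene green [ 413. -144.   57.] [ 56 162 104]
scene teal [ 383. -247.   52.] [ 82 123  85]
scene drop [353. 203.  39.] [ 16 245  76]
scene disc [599. -24.  20.] [15 64 48]
scene base [ 597. -143.   19.] [ 19  50 189]
```

View pics/crop1.png

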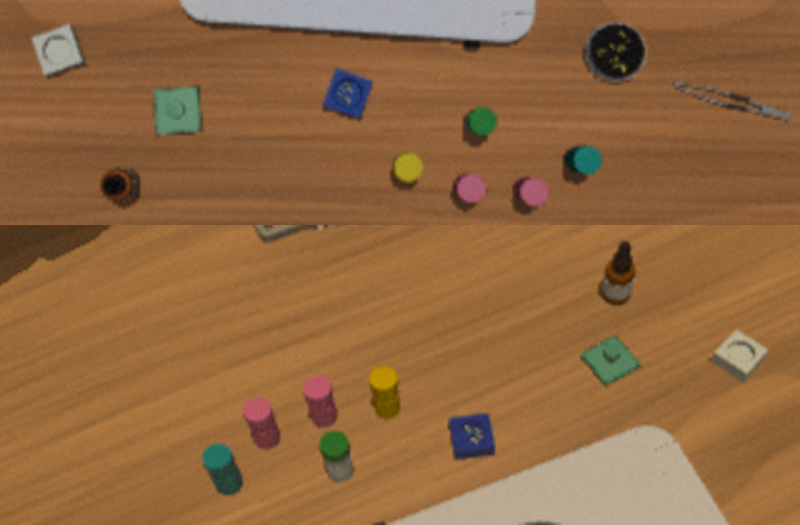

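The crop confirms the choice. In the scene part, (335,455) is a clear glass vial with a green cap, and the others are teal, pink and yellow all over. Next I measure centres and angles from both views.

Run:
```python
from h import *
T=dict(top=np.load('top0.npz'),scene=np.load('scene0.npz'))
pos=dict(white=(477,283,16),cover=(418,158,6),blue=(437,-11,16),dish=(482,-283,15),green=(411,-143,55),disc=(598,-24,20),base=(598,-24,20))
rng=dict(white=((0,0,135),(180,80,255)),cover=((40,50,45),(85,255,255)),blue=((105,100,40),(125,255,255)),green=((40,120,40),(78,255,255)),disc=((0,0,0),(180,255,75)),base=((0,0,120),(180,80,255)))
for k,P in pos.items():
  for n in T:
    p=T[n]['p'];c=get_calibration(n)
    hsv=cv2.cvtColor(p,cv2.COLOR_RGB2HSV)
    u,v=proj(n,P,c)[0]; r=dict(base=110,disc=36,dish=20).get(k,18)
    if k=='dish': m=((hsv[...,2]<75)|((hsv[...,0]>18)&(hsv[...,0]<35))).astype(np.uint8)*255
    else: m=cv2.inRange(hsv,*[np.array(x) for x in rng[k]])
    w=np.zeros_like(m); cv2.circle(w,(int(u),int(v)),r,255,-1); m&=w
    if k!='base': m=cv2.morphologyEx(m,cv2.MORPH_CLOSE,np.ones((5,5)))
    cs,_=cv2.findContours(m,cv2.RETR_EXTERNAL,cv2.CHAIN_APPROX_NONE); C=max(cs,key=cv2.contourArea)
    h=cv2.convexHull(C)[:,0]
    q=cast(n,h,P[2],c)[:,:2].astype(np.float32)
    (cx,cy),(a,b),ang=cv2.minAreaRect(q)
    M=cv2.moments(C); cen=cast(n,[M['m10']/M['m00'],M['m01']/M['m00']],P[2],c)[0]
    (ex,ey),er=cv2.minEnclosingCircle(q)
    print(k,n,'rect',np.round([cx,cy,a,b,ang],1),'cen',cen[:2].round(1),'circ',np.round([ex,ey,er],1))
# neighbours
for k,z,uv in (('rackL',20,[(103,100),(133,154)]),('dropper',79,[(168,244)])): print(k,cast('top',uv,z).round(0))
```

```text
white top rect [478.1 283.7  40.1  39.5  20.1] cen [478.1 283.8] circ [477.8 283.1  26.3]
white scene rect [477.  280.1  39.8  39.4  20.6] cen [477.4 279.8] circ [477.5 279.2  26.2]
cover top rect [417.5 162.2  45.3  43.    1.4] cen [418.  162.1] circ [417.6 162.5  29.4]
cover scene rect [417.9 158.7  45.1  45.5   4.8] cen [418.2 158.5] circ [418.9 158.6  29.5]
blue top rect [436.   -9.9  38.   38.4  70.5] cen [436.1  -9.8] circ [436.5 -10.1  25.3]
blue scene rect [437.1 -14.2  38.1  39.8  71.8] cen [437.2 -14.1] circ [436.8 -13.5  25.5]
dish top rect [ 480.4 -279.6   52.9   58.3   26.8] cen [ 481.  -280.2] circ [ 482.1 -278.4   30.5]
dish scene rect [ 484.3 -285.3   55.7   56.    62.5] cen [ 485.2 -285. ] circ [ 484.9 -284.1   29.6]
green top rect [ 409.  -140.7   24.2   26.7    0.5] cen [ 408.8 -140.4] circ [ 408.9 -140.6   13.4]
green scene rect [ 412.2 -144.8   25.5   30.6   66.8] cen [ 411.  -144.9] circ [ 411.  -146.6   16. ]
disc top rect [598.6 -21.9  90.3  90.3  45.3] cen [598.9 -21.9] circ [599.  -21.8  46.5]
disc scene rect [597.6 -25.5  91.9  89.3  62.5] cen [598.5 -25.6] circ [597.4 -24.9  46.8]
base top rect [599.6 -22.1 361.1 201.9  86.5] cen [598.1 -21.9] circ [599.  -22.1 195.6]
base scene rect [598.2 -25.6 359.6 202.   86.5] cen [604.  -35.4] circ [597.5 -26.5 195.2]
rackL [[705. 390.  20.]
 [567. 309.  20.]]
dropper [[344. 202.  79.]]
```

Both views agree within 2 mm of their mean: yaw of the base is -3.5° and the green vial is at about (410,-143). Before the first reach I check the dark object at (490,165) in the wrist view, and compute the wing targets.

Run:
```python
from h import *
w=np.load('wrist0.npz'); X=cloud('wrist',w['d'])
for uv in [(500,160),(490,200),(450,160),(480,260),(500,310),(300,100)]: print(uv,X[uv[1],uv[0]].round(0))
t=np.load('top0.npz');Xt=cloud('top',t['d'])
m=(Xt[...,2]>85)&(t['d']>0); n,l,st,ce=cv2.connectedComponentsWithStats(m.astype(np.uint8))
for i in range(1,n):
    if st[i][4]>15: print(ce[i].round(),st[i][4],Xt[l==i].mean(0).round(),Xt[l==i].max(0).round())
c=np.array([598.6,-23.8]); a=np.radians(-3.5); M=np.array([[np.cos(a),-np.sin(a)],[np.sin(a),np.cos(a)]])
for k,b in dict(blue=(0,114),white=(0,-114),vial=(62,114)).items(): print(k,(c+M@b).round(1))
```

```text
(500, 160) [ 301. -849.   45.]
(490, 200) [ 260. -862.   46.]
(450, 160) [ 284. -807.   33.]
(480, 260) [ 179. -931.    0.]
(500, 310) [ -212. -1819.  -749.]
(300, 100) [ 290. -637.    1.]
[18. 45.] 3205 [805. 555. 124.] [911. 609. 139.]
[463.  56.] 588 [ 792. -489.  116.] [ 827. -465.  150.]
[503.  58.] 453 [ 792. -588.  112.] [ 829. -572.  140.]
[251. 377.] 536 [ 59.   2. 128.] [ 67.  57. 181.]
blue [605.6  90. ]
white [ 591.6 -137.6]
vial [667.4  86.2]
```

The path is clear. I move toward the dish.

Request:
arm_command(
  rot=[
    [0,0,5.2],
    [0,0,5.2],
    [0,0,5.2],
    [0,0,5.2],
    [0,0,5.2],
  ],
  slide=[
    [25,31,-8],
    [25,31,-8],
    [25,31,-8],
    [25,31,-8],
    [25,31,-8],
  ],
  gripper=[85,85,85,85,85],
)

```text
clock: 0.57
eef_pos: [328.2, -463.9, 189.6]
tool_rot: [3.132, -0.006, -0.788]
force: [-0.3, -0.4, 0.1]
width: 84.6
```

Request:
arm_command(
  rot=[
    [0,0,0],
    [0,0,0],
    [0,0,0],
    [0,0,0],
    [0,0,0],
  ],
  slide=[
    [25,31,-8],
    [25,31,-8],
    [25,31,-8],
    [25,31,-8],
    [20,20,-8],
  ],
  gripper=[85,85,85,85,85],
)

```text
clock: 0.98
eef_pos: [451.2, -311.2, 147.9]
tool_rot: [3.134, -0.004, -0.783]
force: [0.4, -0.2, -0.2]
width: 85.0
```

```bash
cat >> h.py <<'E'
def look(n,f):
    c=get_calibration(n); s=telemetry.read_state(); p,d=get_image(n); cv2.imwrite(f'pics/{f}.png',p[...,::-1]); return p,d,c,s
E
python3 - <<'E'
from h import *
p,d,c,s=look('wrist','w1'); print(s['eef_pos'],s['tool_rot'],s['qpos'],s['clock'])
print(proj('wrist',[(483,-282,15),tuple(s['eef_pos'])],c))
np.savez('w1.npz',p=p,d=d)
X=cloud('wrist',d,c); 
hsv=cv2.cvtColor(p,cv2.COLOR_RGB2HSV)
z=X[...,2]; m=((z>5)&(z<22)&(np.hypot(X[...,0]-483,X[...,1]+282)<45)).astype(np.uint8); print(m.sum()); q=X[...,:2][m>0].astype(np.float32); print(cv2.minEnclosingCircle(q),q.mean(0),np.median(z[m>0]))
E
```

```text
[ 451.21218097 -311.2052957   147.89389955] [ 3.13422628 -0.00413726 -0.7825977 ] [ 0.58954973  0.59315805 -0.06345086  1.88830955  0.07114859  0.66006156
 -0.30184937] 0.9833
[[258.34042468 132.37442818]
 [256.17409046 255.77598754]]
3942
((483.67138671875, -284.1431579589844), 30.170053482055664) [ 483.9058  -284.12698] 10.054108720492252
```

View pics/w1.png

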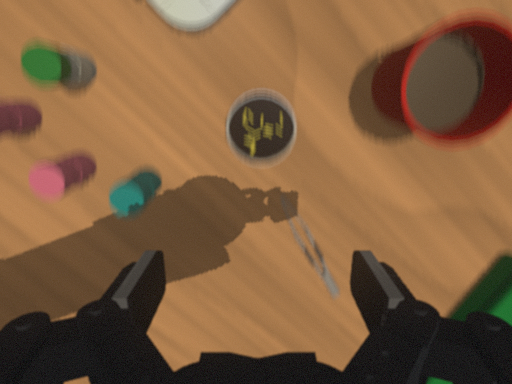

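The wrist view shows the dish at (261,128), measured at (483.7,-284.1) with radius 30.2. The forceps (290,205)-(335,290) lie clear of both fingers. I descend.

Request:
arm_command(
  rot=[
    [0,0,0],
    [0,0,0],
    [0,0,0],
    [0,0,0],
    [0,0,0],
  ],
  slide=[
    [17,14,-28],
    [15,13,-30],
    [0,0,-30],
    [0,0,-30],
    [0,0,-20],
  ],
  gripper=[85,85,85,85,85],
)

```text
clock: 1.45
eef_pos: [495.5, -276.0, 9.9]
tool_rot: [-3.138, -0.015, -0.765]
force: [1.1, -0.1, 0.3]
width: 84.7
```

Request:
arm_command(
  rot=[
    [0,0,0],
    [0,0,0],
  ],
  slide=[
    [-11,-8,-4],
    [0,0,0],
  ],
  gripper=[85,85],
)

```text
clock: 1.62
eef_pos: [480.8, -282.7, 1.1]
tool_rot: [-3.141, -0.007, -0.763]
force: [-0.9, -0.3, 0.2]
width: 84.8
```

Centred well enough (3 mm), so I close.

Request:
arm_command(
  rot=[
    [0,0,0],
    [0,0,0],
    [0,0,0],
    [0,0,0],
  ],
  slide=[
    [3,-1,0],
    [0,0,0],
    [0,0,0],
    [0,0,0],
  ],
  gripper=[50,45,45,45],
)

```text
clock: 1.95
eef_pos: [484.2, -287.2, 5.3]
tool_rot: [-3.14, -0.011, -0.767]
force: [0.8, -0.8, 0.3]
width: 57.1
```

Request:
arm_command(
  rot=[
    [0,0,0],
    [0,0,0],
  ],
  slide=[
    [0,0,0],
    [0,0,0],
  ],
  gripper=[45,45],
)

```text
clock: 2.12
eef_pos: [485.6, -288.4, 7.5]
tool_rot: [-3.139, -0.015, -0.767]
force: [-0.2, -0.6, -0.5]
width: 57.0
```

Run:
```python
from h import *
for i in range(3): s=telemetry.read_state(); print(s['clock'],s['eef_pos'],s['force'],s['width'])
p,d,c,s=look('wrist','w2'); print(s['eef_pos'])
s=telemetry.read_state(); print(s['clock'],s['eef_pos'],s['force'],s['width'])
```

```text
2.1167 [ 485.59165341 -288.42171645    7.52115527] [-0.16655497 -0.55613764 -0.52368542] 57.04604080371534
2.1167 [ 485.59165341 -288.42171645    7.52115527] [-0.16655497 -0.55613764 -0.52368542] 57.04604080371534
2.1167 [ 485.59165341 -288.42171645    7.52115527] [-0.16655497 -0.55613764 -0.52368542] 57.04604080371534
[ 485.59165341 -288.42171645    7.52115527]
2.1667 [ 485.70993697 -288.46603238    7.55406746] [ 0.97513917 -0.68706915 -0.22633699] 57.30021841673106
```

View pics/w2.png

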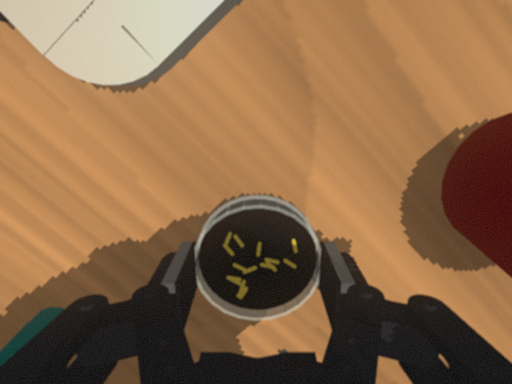

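The dish is gripped, centred between the fingers at (258,257). I lift it and carry it to the disc.

Request:
arm_command(
  rot=[
    [0,0,0],
    [0,0,0],
    [0,0,0],
    [0,0,0],
    [0,0,0],
  ],
  slide=[
    [0,0,20],
    [2,5,30],
    [12,28,15],
    [15,36,0],
    [15,36,0],
  ],
  gripper=[45,45,45,45,45],
)

```text
clock: 2.58
eef_pos: [525.6, -192.7, 76.0]
tool_rot: [3.138, -0.019, -0.787]
force: [0.6, 0.2, -0.7]
width: 57.1
```

Request:
arm_command(
  rot=[
    [0,0,0],
    [0,0,0],
    [0,0,0],
    [0,0,0],
    [0,0,0],
  ],
  slide=[
    [15,36,0],
    [15,36,0],
    [15,36,0],
    [7,15,0],
    [3,5,0],
  ],
  gripper=[45,45,45,45,45],
)

```text
clock: 3.0
eef_pos: [586.6, -49.2, 78.9]
tool_rot: [-3.136, -0.022, -0.779]
force: [-0.3, -0.3, 0.7]
width: 56.6
```

Request:
arm_command(
  rot=[
    [0,0,0],
    [0,0,0],
    [0,0,0],
  ],
  slide=[
    [8,18,-14],
    [3,4,-12],
    [0,0,0],
  ],
  gripper=[45,45,45],
)

```text
clock: 3.25
eef_pos: [599.2, -25.2, 53.1]
tool_rot: [-3.135, -0.024, -0.775]
force: [-0.2, -0.3, -0.2]
width: 57.1
```

Run:
```python
from h import *
p,d,c,s=look('wrist','w3'); print(s['eef_pos'],s['tool_rot'])
X=cloud('wrist',d,c); e=s['eef_pos']
r=np.hypot(X[...,0]-e[0],X[...,1]-e[1])
b=X[(r>70)&(r<110)&(X[...,2]>10)&(X[...,2]<30)]; print('base z',np.median(b[:,2]))
hsv=cv2.cvtColor(p,cv2.COLOR_RGB2HSV)
m=((hsv[...,0]>18)&(hsv[...,0]<35)&(hsv[...,1]>130)&(r<40)); print(m.sum(),X[m].mean(0),np.median(X[m],0))
print(proj('wrist',[(598.6,-23.8,20)],c))
```

```text
[599.15153409 -25.24163225  53.05590058] [-3.13462305 -0.023883   -0.77521071]
base z 20.3897394532012
1132 [598.34225906 -23.54519819  61.17326257] [599.73455416 -25.90427956  60.47441738]
[[252.66112165 227.81139583]]
```

View pics/w3.png

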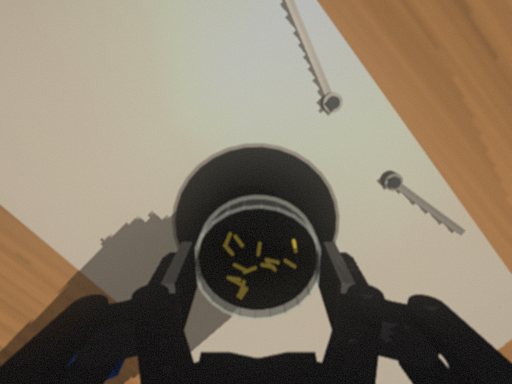

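The dish hovers over the disc (254,215). It has about 30 mm to go.

Request:
arm_command(
  rot=[
    [0,0,0],
    [0,0,0],
    [0,0,0],
    [0,0,0],
  ],
  slide=[
    [0,0,-13],
    [0,0,-8],
    [0,0,-3],
    [0,0,-1],
  ],
  gripper=[45,45,45,45],
)

```text
clock: 3.63
eef_pos: [597.5, -33.0, 27.2]
tool_rot: [-3.138, -0.026, -0.784]
force: [0.6, 0.8, -1.0]
width: 57.0
```

Request:
arm_command(
  rot=[
    [0,0,0],
    [0,0,0],
    [0,0,0],
  ],
  slide=[
    [1,8,0],
    [0,0,0],
    [0,0,-1],
  ],
  gripper=[45,45,45],
)

```text
clock: 3.88
eef_pos: [597.9, -27.0, 25.9]
tool_rot: [-3.139, -0.026, -0.787]
force: [0.3, 0.1, 0.1]
width: 57.4
```

Request:
arm_command(
  rot=[
    [0,0,0],
    [0,0,0],
    [0,0,0],
  ],
  slide=[
    [0.5,3,-1],
    [0,0,-2],
    [0,0,0],
  ],
  gripper=[45,45,45],
)

```text
clock: 4.13
eef_pos: [599.3, -22.8, 24.0]
tool_rot: [-3.137, -0.027, -0.787]
force: [-0.2, -0.3, -0.2]
width: 57.1
```

Run:
```python
from h import *
p,d,c,s=look('wrist','w4'); print(s['eef_pos'],s['tool_rot'],s['force'])
X=cloud('wrist',d,c); e=s['eef_pos']
r=np.hypot(X[...,0]-e[0],X[...,1]-e[1])
hsv=cv2.cvtColor(p,cv2.COLOR_RGB2HSV)
m=((hsv[...,0]>18)&(hsv[...,0]<35)&(hsv[...,1]>130)&(r<40)); print(m.sum(),X[m].mean(0),np.median(X[m],0))
print(proj('wrist',[(598.6,-23.8,20)],c))
```

```text
[599.34549215 -22.81591838  23.9572607 ] [-3.13729354 -0.02684348 -0.78665027] [-0.23380902 -0.31225055 -0.22016181]
1201 [598.35372659 -21.5676813   31.76182821] [599.68252753 -23.55969573  31.33889477]
[[256.34840966 254.13452194]]
```

View pics/w4.png

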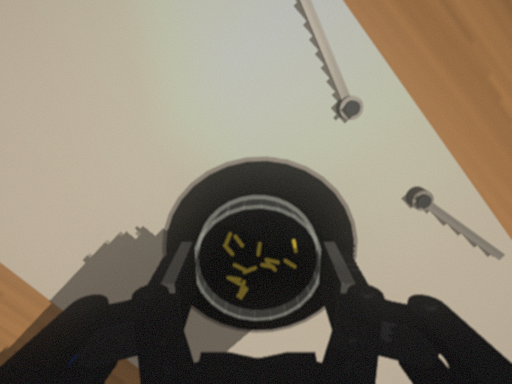

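The dish sits concentric in the disc, about 1 mm up. I lower it and release.

Request:
arm_command(
  rot=[
    [0,0,0],
    [0,0,0],
    [0,0,0],
    [0,0,0],
  ],
  slide=[
    [0,0,-2],
    [0,0,-0.5],
    [0,0,0],
    [0,0,0],
  ],
  gripper=[45,45,60,85],
)

```text
clock: 4.52
eef_pos: [600.0, -22.6, 24.3]
tool_rot: [-3.136, -0.028, -0.786]
force: [0.2, 0.1, -0.4]
width: 70.5
```

Request:
arm_command(
  rot=[
    [0,0,0],
    [0,0,0],
  ],
  slide=[
    [0,0,0],
    [0,0,0],
  ],
  gripper=[85,85],
)

```text
clock: 4.68
eef_pos: [600.1, -22.6, 24.0]
tool_rot: [-3.136, -0.028, -0.786]
force: [0.0, -0.3, -0.8]
width: 85.0
```

Request:
arm_command(
  rot=[
    [0,0,0],
    [0.5,0.5,0],
    [0.5,0.5,-5],
    [0,0,-6.5],
    [0,0,-6.5],
  ],
  slide=[
    [0,0,25],
    [0,0,35],
    [-15,-8,30],
    [-30,-19,5],
    [-30,-19,0],
  ],
  gripper=[85,85,85,85,85],
)

```text
clock: 5.1
eef_pos: [528.4, -63.3, 119.5]
tool_rot: [-3.129, 0.001, -1.1]
force: [0.0, -0.6, -0.1]
width: 85.1
```

Request:
arm_command(
  rot=[
    [0,0,-6.5],
    [0,0,-6.5],
    [0,0,-6.5],
    [0,0,-6],
    [0,0,-3],
  ],
  slide=[
    [-30,-19,0],
    [-30,-19,0],
    [-20,-12,0],
    [-6,-6,0],
    [0,0,0],
  ],
  gripper=[85,85,85,85,85],
)

```text
clock: 5.52
eef_pos: [431.9, -125.6, 121.4]
tool_rot: [-3.131, -0.002, -1.634]
force: [-0.2, 0.3, 0.0]
width: 85.1
```

```bash
cat >> h.py <<'E'
def blob(p,d,c,lo,hi,zlo,zhi,near,rad):
    X=cloud('wrist',d,c); hsv=cv2.cvtColor(p,cv2.COLOR_RGB2HSV)
    m=cv2.inRange(hsv,np.array(lo),np.array(hi))>0
    m&=(X[...,2]>zlo)&(X[...,2]<zhi)&(np.hypot(X[...,0]-near[0],X[...,1]-near[1])<rad)&(d>0)
    q=X[m]; qq=q[:,:2].astype(np.float32)
    print('n',m.sum(),'mean',q.mean(0).round(1),'zmed',np.median(q[:,2]).round(1),'circ',cv2.minEnclosingCircle(qq),'rect',np.round(np.hstack([np.ravel(x) for x in cv2.minAreaRect(qq)]),1))
    return m
E
python3 - <<'E'
from h import *
p,d,c,s=look('wrist','w5'); print(s['eef_pos'],s['tool_rot'],s['qpos'])
blob(p,d,c,(40,100,30),(78,255,255),50,62,(410,-143),35)
E
```

```text
[ 431.91662052 -125.56910061  121.44454736] [-3.13051280e+00 -2.37213906e-03 -1.63428168e+00] [ 0.07297556  0.54306068  0.20954784  2.1779528  -0.25921836  0.43168969
 -1.14606114]
n 1104 mean [ 412.4 -142.9   55.1] zmed 55.2 circ ((411.0848388671875, -143.04299926757812), 14.233722686767578) rect [ 411.6 -143.    26.8   26.8   33.1]
```

View pics/w5.png

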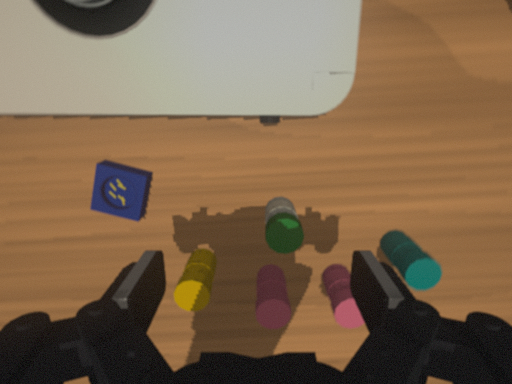

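The green cap at (284,235) measures (411,-143,55), which matches. I descend around it.

Request:
arm_command(
  rot=[
    [0,0,0],
    [0,0,0],
    [0,0,0],
    [0,0,0],
    [0,0,0],
  ],
  slide=[
    [-12,-10,0],
    [-7,-6,-15],
    [0,0,-28],
    [0,0,-22],
    [0,0,-6],
  ],
  gripper=[85,85,85,85,85],
)

```text
clock: 5.98
eef_pos: [415.6, -140.6, 51.4]
tool_rot: [-3.126, 0.0, -1.625]
force: [-0.8, 1.2, -0.4]
width: 85.0
```

Request:
arm_command(
  rot=[
    [0,0,0],
    [0,0,0],
    [0,0,0],
    [0,0,0],
  ],
  slide=[
    [-4,-3,-12],
    [0,0,-7],
    [0,0,-2],
    [0,0,0],
  ],
  gripper=[85,85,85,85],
)

```text
clock: 6.32
eef_pos: [414.0, -141.8, 29.9]
tool_rot: [-3.128, 0.001, -1.616]
force: [0.5, -0.4, -0.9]
width: 85.3
```

Request:
arm_command(
  rot=[
    [0,0,0],
    [0,0,0],
    [0,0,0],
    [0,0,0],
    [0,0,0],
  ],
  slide=[
    [-3,-1,-2],
    [0,0,0],
    [0,0,0],
    [0,0,0],
    [0,0,0],
  ],
  gripper=[40,20,20,20,20],
)

```text
clock: 6.73
eef_pos: [413.3, -141.8, 27.7]
tool_rot: [-3.126, 0.002, -1.61]
force: [-1.4, -0.5, 3.7]
width: 26.1
```

Request:
arm_command(
  rot=[
    [0,0,0],
    [0,0,0],
    [0,0,0],
  ],
  slide=[
    [0,0,0],
    [0,0,0],
    [0,0,0],
  ],
  gripper=[20,20,20],
)

```text
clock: 6.98
eef_pos: [414.1, -141.8, 28.3]
tool_rot: [-3.124, 0.002, -1.609]
force: [0.2, -0.7, -0.6]
width: 25.9
```

Request:
arm_command(
  rot=[
    [0,0,0],
    [0,0,0],
    [0,0,0],
    [0,0,0],
    [0,0,0],
  ],
  slide=[
    [0,0,20],
    [0,0,35],
    [14,12,25],
    [28,25,5],
    [28,25,0],
  ],
  gripper=[20,20,20,20,20],
)

```text
clock: 7.4
eef_pos: [478.2, -84.3, 117.6]
tool_rot: [-3.131, 0.001, -1.628]
force: [-0.1, -0.7, -1.3]
width: 25.9
```

Request:
arm_command(
  rot=[
    [0,0,0],
    [0,0,0],
    [0,0,0],
    [0,0,0],
    [0,0,0],
  ],
  slide=[
    [28,25,0],
    [28,25,0],
    [28,25,0],
    [28,25,0],
    [25,25,0],
  ],
  gripper=[20,20,20,20,20],
)

```text
clock: 7.82
eef_pos: [620.6, 48.2, 120.2]
tool_rot: [-3.129, 0.001, -1.629]
force: [0.9, -0.5, -0.9]
width: 26.4
```

Request:
arm_command(
  rot=[
    [0,0,0],
    [0,0,0],
    [0,0,0],
  ],
  slide=[
    [15,12,0],
    [5,5,0],
    [0,0,0],
  ],
  gripper=[20,20,20],
)

```text
clock: 8.07
eef_pos: [645.3, 76.3, 118.3]
tool_rot: [-3.127, 0.004, -1.615]
force: [-0.7, 0.3, -0.5]
width: 26.0
```

Request:
arm_command(
  rot=[
    [0,0,0],
    [0,0,0],
    [0,0,0],
    [0,0,0],
    [0,0,0],
  ],
  slide=[
    [14,6,0],
    [7,3,-15],
    [0,0,-20],
    [0,0,-15],
    [0,0,-5],
  ],
  gripper=[20,20,20,20,20],
)

```text
clock: 8.48
eef_pos: [662.2, 78.8, 60.3]
tool_rot: [-3.13, 0.001, -1.623]
force: [-0.1, -0.2, 0.0]
width: 25.8
```

Run:
```python
from h import *
p,d,c,s=look('wrist','w6'); print(s['eef_pos'],s['tool_rot'],s['qpos'])
blob(p,d,c,(40,100,30),(78,255,255),40,140,s['eef_pos'],40)
```

```text
[662.2163434   78.78564574  60.34254343] [-3.13027432e+00  1.22652387e-03 -1.62250189e+00] [-0.52862964  0.96268504  0.67939778  1.61676054 -0.76878138  0.83471305
 -1.14967685]
n 3216 mean [662.3  79.2  87.5] zmed 88.0 circ ((660.53271484375, 79.358154296875), 14.446069717407227) rect [660.8  79.3  26.4  27.8  86.5]
```

View pics/w6.png

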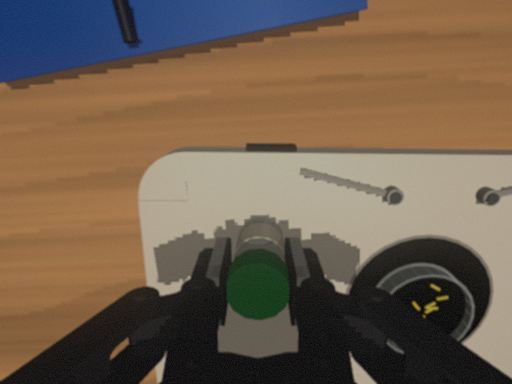

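The vial is upright in the grip, with its cap at (258,285) and centre at (660.7,79.3). Its bottom is about 13 mm above the base. I correct by (+6,+7) and lower it.

Request:
arm_command(
  rot=[
    [0,0,0],
    [0,0,0],
    [0,0,0],
    [0,0,0],
  ],
  slide=[
    [6,8,0],
    [1,2,-5],
    [0,0,-3],
    [0,0,0],
  ],
  gripper=[20,20,20,20],
)

```text
clock: 8.87
eef_pos: [668.3, 86.2, 51.9]
tool_rot: [-3.132, -0.0, -1.628]
force: [0.2, -0.1, 0.4]
width: 25.9
```

Request:
arm_command(
  rot=[
    [0,0,0],
    [0,0,0],
    [0,0,0],
  ],
  slide=[
    [0,0,-3],
    [0,0,-1],
    [0,0,-0.5],
  ],
  gripper=[20,20,20],
)

```text
clock: 9.12
eef_pos: [669.0, 86.2, 48.3]
tool_rot: [-3.13, -0.0, -1.627]
force: [0.3, -0.0, -0.5]
width: 26.3
```

Request:
arm_command(
  rot=[
    [0,0,0],
    [0,0,0],
    [0,0,0],
    [0,0,0],
    [0,0,0],
  ],
  slide=[
    [0,0,-1.5],
    [0,0,-0.5],
    [0,0,0],
    [0,0,0],
    [0,0,0],
  ],
  gripper=[20,20,40,75,75],
)

```text
clock: 9.53
eef_pos: [670.1, 86.0, 48.5]
tool_rot: [-3.127, 0.001, -1.627]
force: [0.3, -0.5, -0.2]
width: 61.4
```

Request:
arm_command(
  rot=[
    [0,0,0],
    [0,0,0],
  ],
  slide=[
    [0,0,0],
    [0,0,15],
  ],
  gripper=[75,75],
)

```text
clock: 9.7
eef_pos: [667.9, 86.3, 61.1]
tool_rot: [-3.133, 0.0, -1.627]
force: [-0.7, -0.1, 0.0]
width: 75.0
```

Request:
arm_command(
  rot=[
    [0,0,0],
    [0,0,0],
    [0,0,-3],
    [0,0,-4],
    [0,0,-4],
  ],
  slide=[
    [0,0,35],
    [-8,-2,25],
    [-34,-14,0],
    [-36,-15,0],
    [-36,-15,0],
  ],
  gripper=[85,85,85,85,85],
)

```text
clock: 10.12
eef_pos: [560.9, 41.9, 130.0]
tool_rot: [-3.116, 0.003, -1.817]
force: [1.0, 0.0, 0.4]
width: 84.7
```

Request:
arm_command(
  rot=[
    [0,0,-4],
    [0,0,-1],
    [0,0,0],
    [0,0,0],
    [0,0,0],
  ],
  slide=[
    [-36,-15,0],
    [-36,-15,0],
    [-20,-10,0],
    [-8,-5,0],
    [0,0,0],
  ],
  gripper=[85,85,85,85,85],
)

```text
clock: 10.53
eef_pos: [448.7, -7.1, 135.6]
tool_rot: [-3.118, 0.007, -1.919]
force: [0.1, -1.2, -0.2]
width: 85.0
```

Run:
```python
from h import *
p,d,c,s=look('wrist','w7'); print(s['eef_pos'],s['tool_rot'])
blob(p,d,c,(105,90,30),(128,255,255),12,20,(436,-12),35)
```

```text
[448.68699262  -7.05491092 135.60272821] [-3.11755339  0.00726461 -1.9194373 ]
n 1125 mean [441.1 -13.   16.2] zmed 16.2 circ ((439.37579345703125, -12.607166290283203), 26.754451751708984) rect [439.5 -12.4  38.6  39.5  70.3]
```

View pics/w7.png

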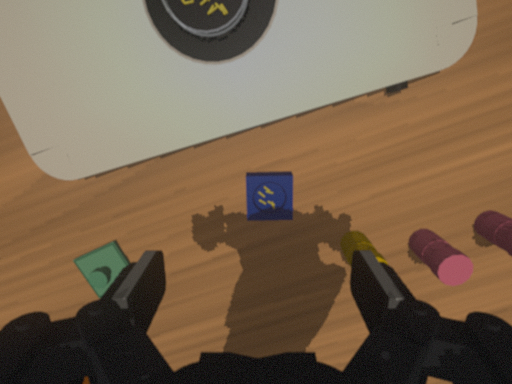

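The blue block at (270,196) is square to the jaws and measures (439.5,-12.5) at 70.3°. I level the tool and descend.

Request:
arm_command(
  rot=[
    [0.4,1.1,0],
    [0,0,0],
    [0,0,0],
    [0,0,0],
    [0,0,0],
  ],
  slide=[
    [-6,-4,-10],
    [-2,-1,-30],
    [0,0,-32],
    [0,0,-25],
    [0,0,-10],
  ],
  gripper=[85,85,85,85,85],
)

```text
clock: 11.0
eef_pos: [454.9, -9.0, 29.2]
tool_rot: [-3.119, 0.015, -1.912]
force: [0.0, -0.4, -0.2]
width: 84.8
```

Request:
arm_command(
  rot=[
    [0.4,1.1,0],
    [0,0,0],
    [0,0,0],
    [0,0,0],
  ],
  slide=[
    [-15,-3,-10],
    [0,0,-8],
    [0,0,-3],
    [0,0,0],
  ],
  gripper=[85,85,85,85],
)

```text
clock: 11.33
eef_pos: [447.1, -9.7, 4.7]
tool_rot: [-3.138, 0.022, -1.911]
force: [-0.1, -0.6, 0.2]
width: 85.2
```

Request:
arm_command(
  rot=[
    [-1.1,0.4,0],
    [0,0,0],
    [0,0,0],
  ],
  slide=[
    [-9,-3,0],
    [-1,0,0],
    [0,0,0],
  ],
  gripper=[85,85,85],
)

```text
clock: 11.58
eef_pos: [443.0, -12.7, 6.5]
tool_rot: [-3.134, 0.001, -1.91]
force: [0.2, 0.4, -0.2]
width: 85.1
```

Request:
arm_command(
  rot=[
    [0,0,0],
    [0,0,0],
    [0,0,0],
    [0,0,0],
    [0,0,0],
  ],
  slide=[
    [-4,0,-2.5],
    [0,0,-0.5],
    [0,0,0],
    [0,0,0],
    [0,0,0],
  ],
  gripper=[80,60,30,30,30],
)

```text
clock: 12.0
eef_pos: [443.8, -12.0, 6.7]
tool_rot: [-3.133, 0.002, -1.909]
force: [-0.3, 0.5, -0.3]
width: 38.1
```

Request:
arm_command(
  rot=[
    [0,0,0],
    [0,0,0],
    [0,0,0],
  ],
  slide=[
    [0,0,0],
    [0,0,0],
    [0,0,0],
  ],
  gripper=[30,30,30],
)

```text
clock: 12.25
eef_pos: [444.0, -12.1, 7.0]
tool_rot: [-3.133, 0.002, -1.909]
force: [0.0, -0.3, -0.4]
width: 38.2
```

Run:
```python
from h import *
p,d,c,s=look('wrist','w8'); print(s['eef_pos'],s['tool_rot'],s['width'])
blob(p,d,c,(105,90,30),(128,255,255),8,30,(439,-12),40)
```

```text
[443.96240822 -12.09187182   6.98074267] [-3.13264407e+00  2.20044595e-03 -1.90914644e+00] 38.2468354418272
n 5779 mean [440.3 -10.1  14.4] zmed 16.1 circ ((440.5311279296875, -9.870282173156738), 27.66731071472168) rect [440.4 -10.1  39.9  40.7  71.1]
```

View pics/w8.png

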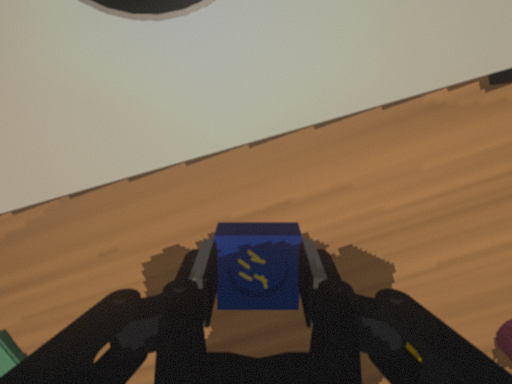

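The blue block is gripped squarely (258,265), with its centre at (440.4,-10). I lift it and carry it to the +y wing, turning it 16°.

Request:
arm_command(
  rot=[
    [0,0,0],
    [0,0,0],
    [0,0,3],
    [0,0,3.5],
    [0,0,3.5],
  ],
  slide=[
    [0,0,15],
    [0,0,30],
    [15,8,20],
    [30,18,0],
    [30,18,0],
  ],
  gripper=[30,30,30,30,30],
)

```text
clock: 12.72
eef_pos: [511.5, 27.8, 74.4]
tool_rot: [3.138, -0.004, -1.743]
force: [1.4, 0.3, -1.5]
width: 38.1
```

Request:
arm_command(
  rot=[
    [0,0,3.5],
    [0,0,1.5],
    [0,0,0],
    [0,0,0],
  ],
  slide=[
    [30,18,0],
    [26,17,0],
    [10,8,0],
    [0,0,0],
  ],
  gripper=[30,30,30,30],
)

```text
clock: 13.05
eef_pos: [586.0, 78.9, 75.1]
tool_rot: [-3.139, -0.003, -1.64]
force: [-0.3, -0.2, -0.6]
width: 38.4
```

Request:
arm_command(
  rot=[
    [0,0,0],
    [0,0,0],
    [0,0,0],
    [0,0,0],
    [0,0,0],
  ],
  slide=[
    [16,8,-5],
    [7,3,-15],
    [0,0,-12],
    [0,0,-5],
    [0,0,0],
  ],
  gripper=[30,30,30,30,30],
)

```text
clock: 13.47
eef_pos: [604.6, 88.0, 35.0]
tool_rot: [3.138, -0.004, -1.642]
force: [-1.5, -0.9, 0.1]
width: 38.3
```

Run:
```python
from h import *
p,d,c,s=look('wrist','w9'); print(s['eef_pos'],s['tool_rot'],s['width'])
blob(p,d,c,(105,90,30),(128,255,255),30,70,s['eef_pos'],40)
```

```text
[604.59598379  88.03566703  35.02660197] [ 3.13838051 -0.00426101 -1.64169709] 38.264462543806744
n 5633 mean [600.4  88.6  42.4] zmed 44.1 circ ((600.83935546875, 88.93070220947266), 27.697484970092773) rect [600.9  88.7  39.8  40.7  86.8]
```

View pics/w9.png

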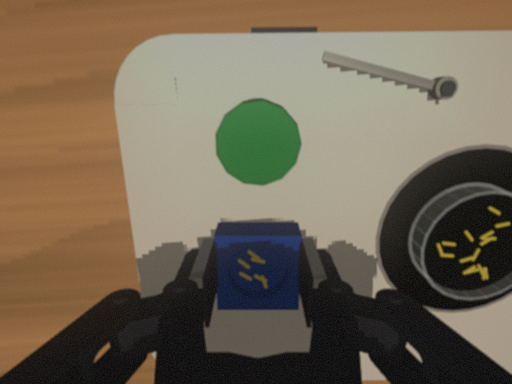

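The green vial stands upright behind (258,142). The block is at (600.9,88.7), so it needs about +4.5 in x, +1.5 in y and 8 mm down.

Request:
arm_command(
  rot=[
    [0,0,0],
    [0,0,0],
    [0,0,0],
    [0,0,0],
  ],
  slide=[
    [4,2,-3],
    [0,0,-2],
    [0,0,-1],
    [0,0,0],
  ],
  gripper=[30,30,30,30],
)

```text
clock: 13.85
eef_pos: [607.7, 87.8, 30.4]
tool_rot: [3.138, -0.005, -1.645]
force: [0.7, 0.3, 0.4]
width: 38.1
```

Request:
arm_command(
  rot=[
    [0,0,0],
    [0,0,0],
    [0,0,0],
  ],
  slide=[
    [1,2,-2.5],
    [0,0,-1],
    [0,0,0],
  ],
  gripper=[30,30,30],
)

```text
clock: 14.1
eef_pos: [609.2, 89.8, 27.4]
tool_rot: [3.14, -0.005, -1.646]
force: [-0.9, -0.1, -0.3]
width: 38.1
```

Request:
arm_command(
  rot=[
    [0,0,0],
    [0,0,0],
    [0,0,0],
    [0,0,0],
    [0,0,0],
  ],
  slide=[
    [0,0,-1.5],
    [0,0,-0.5],
    [0,0,0],
    [0,0,0],
    [0,0,0],
  ],
  gripper=[30,30,45,60,85],
)

```text
clock: 14.52
eef_pos: [609.9, 90.0, 27.4]
tool_rot: [3.141, -0.003, -1.645]
force: [-1.1, 0.7, 0.7]
width: 67.6
```

Request:
arm_command(
  rot=[
    [0,0,0],
    [0,0,0],
    [0,0,0],
    [0,0,0],
  ],
  slide=[
    [0,0,0],
    [0,0,15],
    [0,0,35],
    [-8,5,35],
  ],
  gripper=[85,85,85,85],
)

```text
clock: 14.85
eef_pos: [597.7, 93.4, 109.3]
tool_rot: [3.129, -0.007, -1.648]
force: [1.1, 0.4, 0.6]
width: 84.8
```

Request:
arm_command(
  rot=[
    [0,0,0],
    [0,0,2],
    [0,0,2],
    [0,0,2],
    [0,0,0],
  ],
  slide=[
    [-34,12,5],
    [-36,14,0],
    [-36,14,0],
    [-30,11,0],
    [-15,7,0],
  ],
  gripper=[85,85,85,85,85],
)

```text
clock: 15.27
eef_pos: [450.5, 149.5, 127.4]
tool_rot: [-3.131, -0.004, -1.543]
force: [-0.3, -0.2, -0.4]
width: 85.1
```

Request:
arm_command(
  rot=[
    [0,0,0],
    [0,0,0],
  ],
  slide=[
    [-5,0,0],
    [0,0,0],
  ],
  gripper=[85,85],
)

```text
clock: 15.43
eef_pos: [441.5, 151.9, 129.1]
tool_rot: [-3.133, -0.001, -1.539]
force: [0.1, 1.2, 0.6]
width: 85.0
```

Run:
```python
from h import *
p,d,c,s=look('wrist','w10'); print(s['eef_pos'],s['tool_rot'],s['width'])
np.savez('w10.npz',p=p,d=d)
blob(p,d,c,(50,50,30),(90,255,255),2,12,(418,160),40)
blob(p,d,c,(50,50,30),(90,255,255),17,28,(418,160),40)
```

```text
[441.52009808 151.86864898 129.0924874 ] [-3.13335670e+00 -5.39090643e-04 -1.53902911e+00] 84.98754569832471
n 2059 mean [422.4 160.4   6.3] zmed 6.3 circ ((420.8451232910156, 160.3843994140625), 30.973308563232422) rect [420.9 160.6  45.1  45.1   5.6]
n 357 mean [421.5 160.3  21.9] zmed 22.1 circ ((420.71636962890625, 160.5252227783203), 9.007346153259277) rect [420.8 160.4  16.7  17.1  52.5]
```

View pics/w10.png

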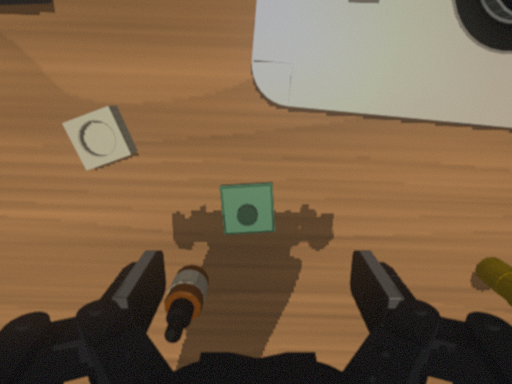

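The cover at (248,208) measures (421,160.5) and is turned about 5.6°. Its knob is at (421,160.5), z 22. The dropper at (190,290) is about 50 mm clear. I descend with the jaws at 50 mm.

Request:
arm_command(
  rot=[
    [0,0,0],
    [0,0,0],
    [0,0,0],
    [0,0,0],
    [0,0,0],
  ],
  slide=[
    [-15,5,-10],
    [-9,3,-25],
    [-2,0,-25],
    [-2,0,-18],
    [-1,0,-5],
  ],
  gripper=[50,50,50,50,50],
)

```text
clock: 15.9
eef_pos: [426.9, 158.0, 46.7]
tool_rot: [-3.112, -0.0, -1.546]
force: [0.3, -0.1, 0.0]
width: 50.0
```

Request:
arm_command(
  rot=[
    [0,1,0],
    [0,0.5,0],
    [0,0,0],
  ],
  slide=[
    [-6,2,-5],
    [-2,0,-5],
    [0,0,0],
  ],
  gripper=[50,50,50],
)

```text
clock: 16.15
eef_pos: [422.4, 158.1, 35.6]
tool_rot: [-3.138, -0.0, -1.551]
force: [0.5, 0.2, 0.9]
width: 50.0
```

Run:
```python
from h import *
p,d,c,s=look('wrist','w11'); print(s['eef_pos'],s['tool_rot'],s['width'])
blob(p,d,c,(50,50,20),(90,255,255),2,12,(418,160),40)
blob(p,d,c,(50,50,20),(90,255,255),17,28,(418,160),40)
```

```text
[422.37544621 158.121061    35.58833636] [-3.13785010e+00 -2.31372389e-04 -1.55113569e+00] 50.03374550098087
n 4594 mean [423.3 160.4   6.3] zmed 6.4 circ ((420.70849609375, 160.33563232421875), 31.415882110595703) rect [420.7 160.4  45.8  45.4   5.5]
n 855 mean [421.6 160.3  21.9] zmed 22.2 circ ((420.595458984375, 160.23902893066406), 9.097054481506348) rect [420.7 160.3  17.4  17.7  80.6]
```

View pics/w11.png

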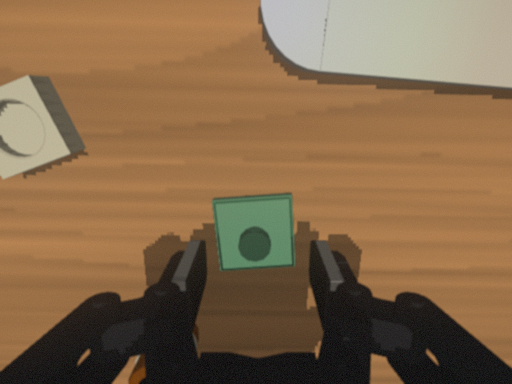

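The knob at (255,243) lies between the fingers, at (420.7,160.3). I go down to z about 9.

Request:
arm_command(
  rot=[
    [0,0,0],
    [0,0,0],
    [0,0,0],
    [0,0,0],
  ],
  slide=[
    [-3,2,-12],
    [-1,0,-8],
    [-1,0,-3],
    [0,0,-1],
  ],
  gripper=[50,50,50,50],
)

```text
clock: 16.53
eef_pos: [421.8, 160.8, 13.9]
tool_rot: [-3.129, 0.001, -1.551]
force: [0.4, 0.1, -0.3]
width: 50.2
```

Request:
arm_command(
  rot=[
    [0,0,0],
    [0,0,0],
    [0,0,0],
  ],
  slide=[
    [-1,0,-4],
    [-0.5,0,-1.5],
    [0,0,0],
  ],
  gripper=[40,40,40],
)

```text
clock: 16.78
eef_pos: [421.9, 161.1, 9.7]
tool_rot: [-3.125, 0.002, -1.551]
force: [-0.0, -0.8, 1.0]
width: 40.0
```

Request:
arm_command(
  rot=[
    [0,0.5,0],
    [0,0,0],
    [0,0,0],
    [0,0,0],
    [0,0,0],
  ],
  slide=[
    [-0.5,0,-0.5],
    [0,0,0],
    [0,0,0],
    [0,0,0],
    [0,0,0],
  ],
  gripper=[25,10,10,10,10],
)

```text
clock: 17.2
eef_pos: [422.7, 161.4, 10.6]
tool_rot: [-3.132, 0.002, -1.551]
force: [0.4, 0.1, -0.2]
width: 15.2
```

Request:
arm_command(
  rot=[
    [0,0,0],
    [0,0,0],
    [0,0,0],
    [0,0,0],
  ],
  slide=[
    [0,0,0],
    [0,0,15],
    [0,0,20],
    [0,0,20],
  ],
  gripper=[10,10,10,10],
)

```text
clock: 17.53
eef_pos: [420.0, 160.3, 64.3]
tool_rot: [-3.14, 0.0, -1.552]
force: [0.8, 1.0, -0.3]
width: 15.1
```

Run:
```python
from h import *
p,d,c,s=look('wrist','w12'); print(s['eef_pos'],s['tool_rot'],s['width'])
e=s['eef_pos']
blob(p,d,c,(50,50,20),(90,255,255),e[2]-15,e[2]+25,e,40)
```

```text
[420.04621525 160.32861739  64.26737772] [-3.14014451e+00  3.92820388e-04 -1.55246284e+00] 15.14171751591393
n 4544 mean [427.9 161.2  64.7] zmed 60.7 circ ((423.1184387207031, 161.02903747558594), 28.345415115356445) rect [419.  160.8  46.2  45.4   5.2]
```

View pics/w12.png

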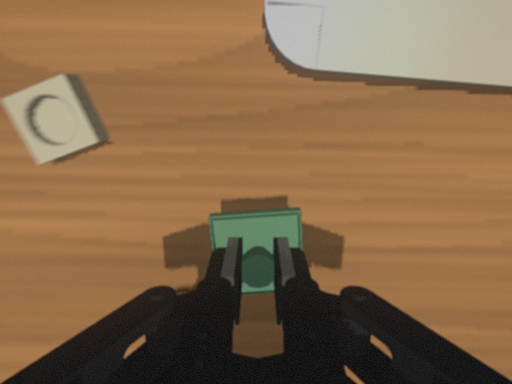

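The cover is held by the knob (258,265), with its plate bottom 9.6 mm below the TCP. I carry it toward the blue block, turning it -8.5°, and stop short to measure the block.

Request:
arm_command(
  rot=[
    [0,0,0],
    [0,0,-2],
    [0,0,-3],
    [0,0,-3],
    [0,0,-0.5],
  ],
  slide=[
    [8,-3,25],
    [25,-9,8],
    [30,-11,0],
    [15,-6,0],
    [5,-2,0],
  ],
  gripper=[10,10,10,10,10],
)

```text
clock: 18.0
eef_pos: [504.1, 131.6, 103.0]
tool_rot: [-3.138, 0.006, -1.7]
force: [0.1, 0.2, -0.6]
width: 14.9
```

Run:
```python
from h import *
p,d,c,s=look('wrist','w13'); print(s['eef_pos'],s['tool_rot'],s['width'])
e=s['eef_pos']
blob(p,d,c,(50,50,20),(90,255,255),e[2]-15,e[2]+25,e,40)
blob(p,d,c,(105,80,30),(128,255,255),32,40,(606,90),35)
blob(p,d,c,(40,100,30),(78,255,255),66,84,(667,86),30)
```

```text
[504.1109341  131.59542389 102.99481486] [-3.13829023  0.00562217 -1.69977491] 14.898217588740165
n 4569 mean [512.  131.4 103.4] zmed 99.3 circ ((507.0067138671875, 132.069091796875), 28.64664077758789) rect [503.  132.4  45.7  46.2  87.4]
n 2977 mean [606.8  90.4  36.3] zmed 36.3 circ ((605.6778564453125, 90.56090545654297), 27.479930877685547) rect [605.7  90.7  39.8  39.5  86. ]
n 0 mean [nan nan nan] zmed nan circ ((0.0, 0.0), 0.0) rect [0. 0. 0. 0. 0.]h.py:23: RuntimeWarning: Mean of empty slice.
  print('n',m.sum(),'mean',q.mean(0).round(1),'zmed',np.median(q[:,2]).round(1),'circ',cv2.minEnclosingCircle(qq),'rect',np.round(np.hstack([np.ravel(x) for x in cv2.minAreaRect(qq)]),1))
  ret = um.true_divide(
  return _methods._mean(a, axis=axis, dtype=dtype,
  ret = ret.dtype.type(ret / rcount)
```

View pics/w13.png

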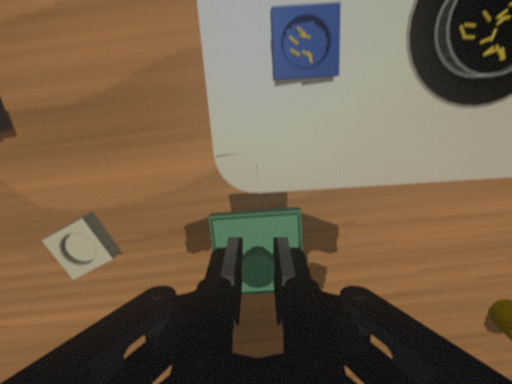

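Blue is at (605.7,90.6), top z 36.3. The cover is within 1.5° of square to it. I move over the block.

Request:
arm_command(
  rot=[
    [0,0,0],
    [0,0,0],
    [0,0,0],
    [0,0,0],
    [0,0,0],
  ],
  slide=[
    [28,-11,0],
    [32,-13,0],
    [20,-8,0],
    [10,-4,0],
    [4,-2,0],
  ],
  gripper=[10,10,10,10,10],
)

```text
clock: 18.47
eef_pos: [592.1, 96.0, 98.7]
tool_rot: [3.13, 0.008, -1.689]
force: [-1.0, -0.9, -1.3]
width: 15.1
```

Request:
arm_command(
  rot=[
    [0,0,0],
  ],
  slide=[
    [0,0,0],
  ],
  gripper=[10],
)

```text
clock: 18.55
eef_pos: [591.6, 95.7, 98.0]
tool_rot: [3.129, 0.008, -1.689]
force: [-0.7, 0.5, 0.0]
width: 14.9
```

Request:
arm_command(
  rot=[
    [0,0,0],
    [0,0,0],
    [0,0,0],
    [0,0,0],
    [0,0,0],
  ],
  slide=[
    [13,-5,-10],
    [2,-1,-15],
    [0,0,-10],
    [0,0,-3],
    [0,0,0],
  ],
  gripper=[10,10,10,10,10],
)

```text
clock: 18.97
eef_pos: [598.5, 94.0, 55.2]
tool_rot: [3.118, 0.011, -1.685]
force: [-0.4, 0.0, -0.7]
width: 14.8
```

Request:
arm_command(
  rot=[
    [-0.7,-1.2,-1],
    [0,0,0],
    [0,0,0],
  ],
  slide=[
    [9,-4,0],
    [0,0,0],
    [0,0,0],
  ],
  gripper=[10,10,10],
)

```text
clock: 19.22
eef_pos: [606.1, 91.0, 54.8]
tool_rot: [3.139, 0.001, -1.703]
force: [-0.0, -0.8, 0.3]
width: 15.0
```

Run:
```python
from h import *
p,d,c,s=look('wrist','w14'); print(s['eef_pos'],s['tool_rot'],s['width'])
e=s['eef_pos']
blob(p,d,c,(50,50,20),(90,255,255),e[2]-15,e[2]+25,e,40)
```

```text
[606.08458253  91.01178645  54.81865679] [ 3.13925080e+00  1.25584297e-03 -1.70349480e+00] 15.02679005147028
n 4604 mean [614.   90.8  55.1] zmed 51.1 circ ((609.2440185546875, 91.48418426513672), 28.394731521606445) rect [605.1  91.7  45.7  45.6  87. ]
```

View pics/w14.png

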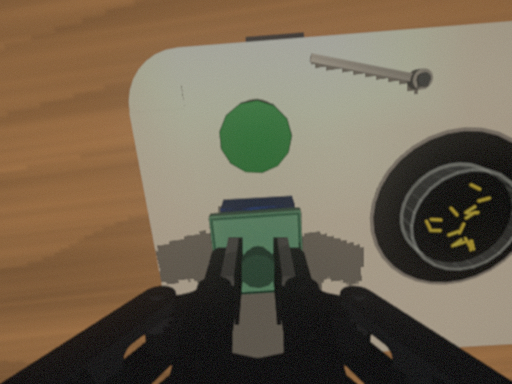

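The cover sits over the block within 1.3 mm, with 9 mm to go. I lower it.

Request:
arm_command(
  rot=[
    [0,0,0],
    [0,0,0],
    [0,0,0],
    [0,0,0],
  ],
  slide=[
    [0.5,-1,-3],
    [0,0,-2],
    [0,0,-1],
    [0,0,0],
  ],
  gripper=[10,10,10,10],
)

```text
clock: 19.6
eef_pos: [607.7, 90.2, 49.7]
tool_rot: [-3.141, 0.002, -1.703]
force: [-0.4, -0.1, -0.6]
width: 15.3
```

Request:
arm_command(
  rot=[
    [0,0,0],
    [0,0,0],
    [0,0,0],
  ],
  slide=[
    [-1,0,-2.5],
    [0,0,-1],
    [0,0,0],
  ],
  gripper=[10,10,10],
)

```text
clock: 19.85
eef_pos: [606.5, 90.1, 46.3]
tool_rot: [-3.141, 0.003, -1.703]
force: [-1.1, -0.5, 1.5]
width: 15.3
```

Request:
arm_command(
  rot=[
    [0,0,0],
    [0,0,0],
    [0,0,0],
    [0,0,0],
    [0,0,0],
  ],
  slide=[
    [0,0,-1],
    [0,0,-0.5],
    [0,0,0],
    [0,0,0],
    [0,0,0],
  ],
  gripper=[10,10,22,35,50],
)

```text
clock: 20.27
eef_pos: [607.0, 90.0, 46.4]
tool_rot: [-3.14, 0.004, -1.703]
force: [-0.8, 0.1, -0.2]
width: 45.3
```

Request:
arm_command(
  rot=[
    [0,0,0],
    [0,0,0],
    [0,0,0],
    [0,0,0],
    [0,0,0],
  ],
  slide=[
    [0,0,0],
    [0,0,15],
    [0,0,35],
    [-15,5,35],
    [-20,30,5],
  ],
  gripper=[50,55,60,85,85],
)

```text
clock: 20.68
eef_pos: [573.4, 116.4, 139.6]
tool_rot: [-3.139, -0.004, -1.714]
force: [2.4, -0.0, 0.1]
width: 81.8
```

Request:
arm_command(
  rot=[
    [0,0,5],
    [0,0,6],
    [0,0,6],
    [0,0,6],
    [0,0,4],
  ],
  slide=[
    [-18,34,0],
    [-18,34,0],
    [-18,34,-5],
    [-10,20,-5],
    [-4,8,0],
  ],
  gripper=[85,85,85,85,85],
)

```text
clock: 21.1
eef_pos: [502.4, 254.2, 138.6]
tool_rot: [-3.128, 0.001, -1.224]
force: [-0.2, -0.3, 0.2]
width: 85.1
```

Run:
```python
from h import *
p,d,c,s=look('wrist','w15'); print(s['eef_pos'],s['tool_rot'],s['width'])
blob(p,d,c,(0,0,90),(180,90,255),12,20,(478,282),35)
p,d,c,s=look('top','t1')
for k,P in dict(b=(605.7,90.6,36),v=(667,86,75),d=(599,-24,35)).items(): print(k,proj('top',P,c))
```

```text
[502.43013278 254.17620292 138.61549666] [-3.12829512e+00  1.47123729e-03 -1.22396047e+00] 85.12997791476585
n 1339 mean [480.8 281.6  16.1] zmed 16.2 circ ((480.3098449707031, 281.4447021484375), 27.709890365600586) rect [480.  281.   40.8  40.1  21. ]
b [[219.05708849 138.465123  ]]
v [[219.90843299 110.33804896]]
d [[264.87784264 141.64727974]]
```

View pics/w15.png

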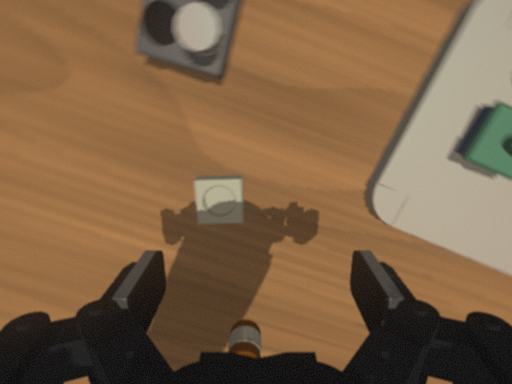

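View pics/t1.png

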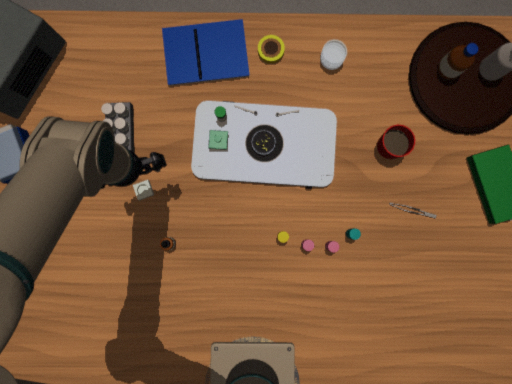

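The top view shows the cover on blue (219,139), the vial (220,113) and the dish on the disc (264,143). White is at (218,200) in the wrist view, measured (480,281) at 21°. I descend.

Request:
arm_command(
  rot=[
    [0,0,0],
    [0,0,0],
    [0,0,0],
    [0,0,0],
    [0,0,0],
  ],
  slide=[
    [-15,18,-15],
    [-6,8,-30],
    [0,0,-30],
    [0,0,-20],
    [0,0,-8],
  ],
  gripper=[85,85,85,85,85],
)

```text
clock: 21.62
eef_pos: [490.7, 275.6, 40.4]
tool_rot: [-3.111, -0.002, -1.246]
force: [0.2, 0.1, 0.1]
width: 85.0
```

Request:
arm_command(
  rot=[
    [-0.5,1.5,2],
    [0,0,0],
    [0,0,0],
    [0,0,0],
  ],
  slide=[
    [-11,6,-12],
    [-1,0,-10],
    [-1,0,-5],
    [0,0,-1],
  ],
  gripper=[85,85,85,85],
)

```text
clock: 21.95
eef_pos: [479.8, 278.4, 11.2]
tool_rot: [-3.139, -0.004, -1.216]
force: [-0.7, 0.3, -0.0]
width: 84.8
```

Request:
arm_command(
  rot=[
    [0,0,0],
    [0,0,0],
    [0,0,0],
    [0,0,0],
    [0,0,0],
  ],
  slide=[
    [0,3,-4],
    [0,0,-2],
    [0,0,0],
    [0,0,0],
    [0,0,0],
  ],
  gripper=[85,70,50,30,30],
)

```text
clock: 22.37
eef_pos: [482.0, 281.8, 6.9]
tool_rot: [-3.135, -0.004, -1.217]
force: [-6.5, -2.1, 41.0]
width: 38.5
```

Request:
arm_command(
  rot=[
    [0,0,0],
    [0,0,0],
    [0,0,0],
    [0,0,0],
  ],
  slide=[
    [0,0,0],
    [0,0,0],
    [0,0,0],
    [0,0,0],
  ],
  gripper=[30,30,30,30],
)

```text
clock: 22.7
eef_pos: [482.6, 282.2, 8.0]
tool_rot: [-3.133, -0.004, -1.218]
force: [0.2, -0.1, -1.1]
width: 38.2
```

Run:
```python
from h import *
p,d,c,s=look('wrist','w16'); print(s['eef_pos'],s['tool_rot'],s['width'])
blob(p,d,c,(0,0,90),(180,90,255),8,30,(480,281),35)
```

```text
[482.64159658 282.15582851   8.04169496] [-3.13299096 -0.00403602 -1.21760033] 38.24963711760285
n 6513 mean [482.5 282.   14.6] zmed 16.7 circ ((480.99176025390625, 280.66888427734375), 28.577838897705078) rect [481.4 279.2  41.4  46.7  20.7]
```

View pics/w16.png

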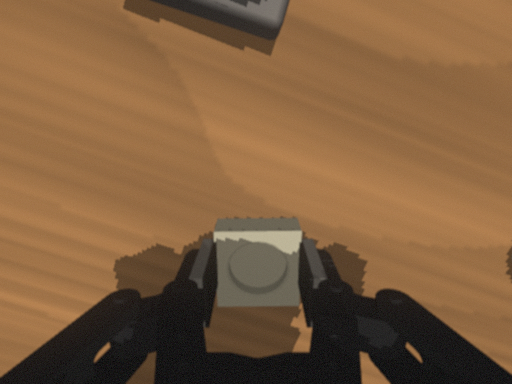

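White is gripped (258,265). I lift it high and carry it across to the -y wing.

Request:
arm_command(
  rot=[
    [0,0,0],
    [0,0,0],
    [0,0,-2],
    [0,0,-3],
    [0,0,-3],
  ],
  slide=[
    [0,0,20],
    [0,0,35],
    [5,-15,32],
    [8,-36,10],
    [8,-38,0],
  ],
  gripper=[30,30,30,30,30],
)

```text
clock: 23.17
eef_pos: [499.3, 200.6, 105.7]
tool_rot: [-3.139, 0.002, -1.344]
force: [0.6, -0.5, -0.7]
width: 37.8
```

Request:
arm_command(
  rot=[
    [0,0,-3],
    [0,0,-3],
    [0,0,-3],
    [0,0,-3],
    [0,0,-2],
  ],
  slide=[
    [8,-38,0],
    [10,-38,0],
    [10,-38,0],
    [10,-38,0],
    [10,-38,0],
  ],
  gripper=[30,30,30,30,30],
)

```text
clock: 23.58
eef_pos: [548.1, 5.9, 107.9]
tool_rot: [-3.135, 0.005, -1.594]
force: [0.8, 0.1, -1.1]
width: 38.0
```

Request:
arm_command(
  rot=[
    [0,0,0],
    [0,0,0],
    [0,0,0],
    [0,0,0],
  ],
  slide=[
    [12,-38,0],
    [12,-38,0],
    [10,-20,0],
    [4,-8,0],
  ],
  gripper=[30,30,30,30],
)

```text
clock: 23.92
eef_pos: [586.7, -112.9, 108.7]
tool_rot: [-3.134, -0.001, -1.606]
force: [0.1, 0.0, -0.3]
width: 38.0
```

Request:
arm_command(
  rot=[
    [0,0,-1.5],
    [0,0,0],
    [0,0,0],
    [0,0,0],
    [0,0,0],
  ],
  slide=[
    [5,-17,-8],
    [1,-5,-20],
    [0,0,-22],
    [0,0,-12],
    [0,0,-3],
  ],
  gripper=[30,30,30,30,30],
)

```text
clock: 24.33
eef_pos: [594.0, -137.0, 42.4]
tool_rot: [-3.131, -0.0, -1.637]
force: [0.5, 0.2, -0.7]
width: 38.3
```

Run:
```python
from h import *
p,d,c,s=look('wrist','w17'); print(s['eef_pos'],s['tool_rot'],s['width'])
X=cloud('wrist',d,c); e=s['eef_pos']
blob(p,d,c,(0,0,60),(180,120,255),e[2]+2,e[2]+20,e,35)
```

```text
[ 593.96125962 -137.00221447   42.37419251] [-3.13052273e+00 -3.49875154e-04 -1.63660764e+00] 38.31189327396462
n 6377 mean [ 593.9 -136.4   49.9] zmed 51.1 circ ((597.8501586914062, -136.6411590576172), 33.02499008178711) rect [ 592.  -136.3   65.5   41.4   86.6]
```

View pics/w17.png

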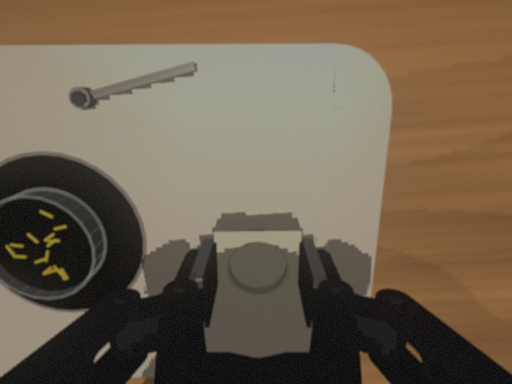

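White hovers aligned over the wing (258,265), with about 14.5 mm to go.

Request:
arm_command(
  rot=[
    [0,0,0],
    [0,0,0],
    [0,0,0],
    [0,0,0],
  ],
  slide=[
    [-1,0,-6],
    [0,0,-4],
    [0,0,-2],
    [0,0,0],
  ],
  gripper=[30,30,30,30],
)

```text
clock: 24.72
eef_pos: [593.7, -133.4, 31.1]
tool_rot: [-3.13, 0.001, -1.632]
force: [-0.1, -0.2, -0.8]
width: 38.0
```

Request:
arm_command(
  rot=[
    [0,0,0],
    [0,0,0],
    [0,0,0],
  ],
  slide=[
    [0,-4,-2],
    [0,0,-1],
    [0,0,0],
  ],
  gripper=[30,30,30],
)

```text
clock: 24.97
eef_pos: [594.7, -137.3, 29.1]
tool_rot: [-3.127, 0.001, -1.631]
force: [0.8, -0.1, -1.6]
width: 38.0
```

Request:
arm_command(
  rot=[
    [0,0,0],
    [0,0,0],
    [0,0,0],
    [0,0,0],
    [0,0,0],
  ],
  slide=[
    [-1,0,-1.5],
    [0,0,-1],
    [0,0,0],
    [0,0,0],
    [0,0,0],
  ],
  gripper=[30,30,42,60,85],
)

```text
clock: 25.38
eef_pos: [594.2, -138.0, 27.3]
tool_rot: [-3.126, 0.001, -1.632]
force: [0.3, 0.6, 0.9]
width: 65.2
```

Request:
arm_command(
  rot=[
    [0,0,0],
    [0,0,0],
    [0,0,0],
    [0,0,0],
    [0,0,0],
  ],
  slide=[
    [0,0,0],
    [0,0,15],
    [0,0,35],
    [-10,-10,38],
    [-30,-20,15],
  ],
  gripper=[85,85,85,85,85],
)

```text
clock: 25.8
eef_pos: [556.1, -161.8, 128.1]
tool_rot: [-3.131, 0.005, -1.621]
force: [1.5, -1.6, 0.6]
width: 85.3
```

Request:
arm_command(
  rot=[
    [0,0,0],
    [0,0,0],
    [0,0,0],
    [0,0,0],
    [0,0,0],
  ],
  slide=[
    [-25,-32,5],
    [-25,-32,5],
    [-25,-32,0],
    [-10,-10,0],
    [0,0,0],
  ],
  gripper=[85,85,85,85,85],
)

```text
clock: 26.22
eef_pos: [465.2, -275.7, 145.2]
tool_rot: [-3.123, -0.001, -1.623]
force: [0.2, 0.8, -0.5]
width: 85.0
```

Run:
```python
from h import *
T={n:look(n,n+'9') for n in ('top','scene')}
print(T['top'][3]['eef_pos'],T['top'][3]['clock'])
c0=np.array([598.6,-23.8]); a=np.radians(-3.5); M=np.array([[np.cos(a),-np.sin(a)],[np.sin(a),np.cos(a)]])
pos=dict(white=(592,-137,36),cover=(606,90,42),knob=(606,90,58),dish=(599,-24,35),green=(667,86,75),disc=(598,-24,20))
for k,P in pos.items():
  for n in T:
    p,d,c,s=T[n]; X=cloud(n,d,c); hsv=cv2.cvtColor(p,cv2.COLOR_RGB2HSV); r=np.hypot(X[...,0]-P[0],X[...,1]-P[1]); z=X[...,2]
    if k=='disc': continue
    lo={'white':30,'cover':37,'knob':52,'dish':29,'green':68}[k]; hi={'white':42,'cover':48,'knob':64,'dish':40,'green':82}[k]
    m=(z>lo)&(z<hi)&(r<38)
    q=X[m]; rc=cv2.minAreaRect(q[:,:2].astype(np.float32)); b=M.T@(np.array(rc[0])-c0)
    print(k,n,m.sum(),'base xy',b.round(1),'size',np.round(rc[1],1),'ang',round(rc[2],1),'z',np.median(q[:,2]).round(1))
t=T['top'][0]; sc=T['scene'][0]
A=cv2.resize(t[90:200,180:350],None,fx=3,fy=3,interpolation=cv2.INTER_CUBIC); B=cv2.resize(sc[160:300,190:380],(510,376-130+100)); 
B=cv2.resize(B,(510,240)); cv2.imwrite('pics/fin.png',np.vstack([A,B])[...,::-1])
```

```text
[ 465.2411477  -275.67220587  145.21175034] 26.2167
white top 197 base xy [  -2.4 -111.1] size [40.3 41. ] ang 87.5 z 35.1
white scene 265 base xy [  -3.7 -114.6] size [40.5 41.3] ang 87.3 z 35.5
cover top 296 base xy [ -3.9 117.3] size [46.1 46.3] ang 86.5 z 42.0
cover scene 324 base xy [ -4.3 113. ] size [46.7 46.6] ang 86.6 z 42.2
knob top 42 base xy [ -4.7 117.1] size [16.5 15.6] ang 43.0 z 58.2
knob scene 48 base xy [ -3.4 112.6] size [15.8 16.1] ang 3.9 z 58.2
dish top 289 base xy [-0.4  4.3] size [58.5 59. ] ang 72.9 z 30.9
dish scene 396 base xy [-1.1 -0.2] size [58.6 58.8] ang 58.5 z 30.9
green top 107 base xy [ 58.8 113.2] size [26.6 26.8] ang 54.6 z 74.5
green scene 130 base xy [ 58.1 109.8] size [26.  26.5] ang 48.3 z 74.9
```

View pics/fin.png

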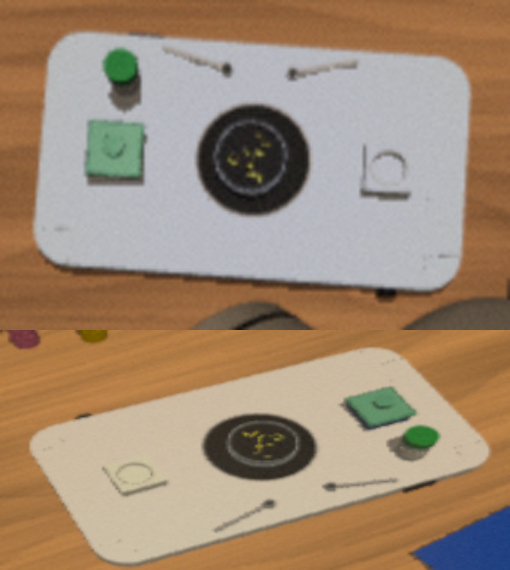

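View pics/top9.png

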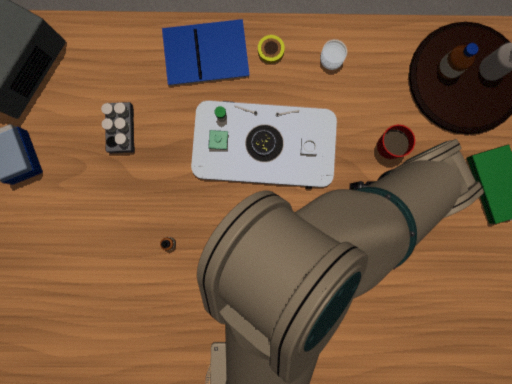

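All placements lie well within tolerance, and the robot is clear at z 145. I hand the job in.

```bash
python3 -c "
from h import *
s=telemetry.read_state(); print(s['clock'],np.abs(s['qd']).max(),s['force'])
print(ctrl.finish_job())"
```

```text
26.3167 0.04289957393485243 [ 0.04829383 -0.49550478  0.43159558]
the job is handed in; nothing more can be done
None
```

I laid out the picking station and handed the job in at 26.3 s of the 104 s allowed; no verdict was reported. The rack stands on the left (+y), so the blue block went on the +y wing and the white block on the -y wing.

Last check, from the top and scene cameras (base frame, mean of the two views):

| Item | Measured | Target |
|---|---|---|
| Dish | about 2 mm off the disc centre | within 14 mm |
| White block | (-3, -113) mm | (0, -114) ±18 mm |
| Cover on blue block | (-4, +115) mm, top 42 mm above the table | lying flat on the block |
| Vial | x 58, y +112 mm, cap top 75 mm | x 34–90, y 96–132 mm |

- **Disagreement between cameras:** the two views differ by about 4 mm in y, more than the stated 2 mm calibration. The wrist camera read about 3 mm farther out in x than both. Neither matters against the tolerances.
- **Cover on blue block:** the block itself was last measured before the cover went on, by the wrist camera at (0, +115). Just before lowering, the same camera had the two centres about 1.3 mm apart. Comparing across cameras gives about 4 mm; the limit is 9 mm.
- **Force spike:** the wrist force read 41 N for a moment as the fingers closed on the white block. It was gone at the next reading, and the wrist limit is 120 N. I did not find out what was touched.
- **Bystanders:** the dropper bottle is unmoved in the final top view. The forceps were hidden behind the arm in that last picture. In the earlier top view, taken after the dish had been picked up beside them, they were still in place.

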